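# Take the wrongly balled check-valve seat out of the pump manifold

## Task

One of the three check valves in the opened pump manifold was fitted with a ball that is too small. Free that valve's dished seat with a quarter turn anticlockwise (seen from above), lift it straight out with its loose ball still lying in the middle, and carry it level, without letting the ball roll off centre, to the parts tray. Finish still gripping it: held level and still about a hand's breadth above the tray, ball in the middle, so that I can change the ball; leave the other two seats locked with their balls in them and the tools around undisturbed.

Things in the scene. Friction and masses are not known exactly. Their poses are not given: they have to be found in the camera images.
- manifold: Fixed grey cast valve manifold on the bench, 92 (x) x 300 (y) x 60 (z) mm; low feet and a pipe stub prolong it to y = +-184 mm. Its top face is a flat aluminium bayonet plate. Three equal sockets open upward at x = 0, y = -100, 0 and +100 mm, one seat in each. Origin: centre of the underside; z up, y along its length.
- manifold_top (a point): Centre of the plate's top face, 60 mm above the manifold's origin, in the middle of the middle socket. Each socket: 38 mm bore (2 mm play round a spigot), two lug slots leading out along manifold +y and -y, 40 degrees wide, and stops that let a seat turn only from about -4 to +94 degrees (seat x from manifold x, anticlockwise from above).
- seat_1: The seat to take out, in any one of the sockets: a brass plate 68 mm round, 24 mm high, with two upright flats 56 mm apart to grip it by; they look to seat +y and -y, are 38 mm long and stand free from the manifold's top face up to the rim. Origin: on its axis at the underside of the plate, resting on the manifold's top face. 0.28 to 0.44 kg, turns freely.
- seat_1_foot (a point): Centre of seat_1's lower end, 20 mm below its origin. The spigot below the plate is 34 mm thick with two lugs along seat +x and -x, 50 mm over the tips, 25 degrees wide, with 1.5 mm vertical play when locked. It starts locked, x axis within 0.15 rad of manifold x; the lugs stand free in the slots, and it lifts out straight up, only when turned 83 degrees or more.
- seat_1_port (a point): Mouth of the 8 mm port in the middle of seat_1's dish, 9 mm above its origin, where the ball lies. Round it the dish, 48 mm across, rises as a cone of 15 degrees to 14.4 mm above the origin, then upright to the rim at 24 mm.
- seat_2: A second seat, the same as seat_1 but with a right-sized 30 mm ball, locked in another of the sockets; stays as it is.
- seat_3: A third seat, the same as seat_2; stays as it is.
- ball_1_center (a point): Centre of the loose 22 mm steel ball that lies in the middle of seat_1's dish, about 19 mm above that seat's origin (its top 30 mm above it, 6 mm above the rim). It rolls off the middle when the seat is tilted more than about 15 degrees or jerked.
- ball_2_center (a point): Centre of the loose 30 mm steel ball in seat_2, about 23 mm above that seat's origin.
- ball_3_center (a point): Centre of the loose 30 mm steel ball in seat_3, about 23 mm above that seat's origin.
- tray: Fixed open parts tray of sheet steel beside the manifold, 110 (x) x 210 (y) mm, walls 25 mm high and 3 mm thick. Origin: centre of its underside; z up, y along its length. In it lie the cover's bolts and, on a rubber ring, a 30 mm spare ball (top at 35 mm), all fixed to the tray.
- torpedo_level: Orange spirit level, 41 x 220 x 44 mm, lying on the bench; stays as it is. Origin: centre of its underside.
- spanner_17: Steel combination spanner, 34 x 196 x 8 mm, lying on the bench; stays as it is. Origin: centre of its underside.
- tape_measure: Tan tape measure, 37 x 81 x 62 mm, standing on the bench; stays as it is. Origin: centre of its underside.
- mallet: Rubber mallet with wooden handle, 95 x 239 x 58 mm, lying on the bench; stays as it is. Origin: centre of its underside.
Not all that is in view belongs to the job. What is shaped like the seat_1 but blue is not meant.

How it is judged:
On the way, in this order (a step that is already met when the one before it is completed fails the run):
1. the seat with the small ball has been turned a quarter turn (at least 75 degrees) in its socket, still seated, its ball in the middle (angle between the x axis of seat_1 and the x axis of manifold, either way round above 1.31 rad and z of seat_1 in the frame of manifold below 0.066 m and horizontal distance between ball_1_center and seat_1 below 0.008 m and z of ball_1_center in the frame of seat_1 above 0.014 m), for 0.1 s.
2. the seat has been lifted clear of its socket (3 cm or more) with its ball in the middle (z of seat_1 in the frame of manifold above 0.09 m and horizontal distance between ball_1_center and seat_1 below 0.01 m and z of ball_1_center in the frame of seat_1 above 0.014 m and contact force between the fingers and seat_1 above 1 N), for 0.1 s.
At the end, for the whole second after the job is handed in: The fingers alone hold the seat with the 22 mm ball over the tray (middle within 45 x 90 mm of its middle, underside 6 to 22 cm above its underside), level within 0.12 rad, still, ball within 5 mm of the middle; the other seats are locked (within 0.3 rad, 6 mm), balls in the middle (x of seat_1 in the frame of tray between -0.045 and 0.045 m and y of seat_1 in the frame of tray between -0.09 and 0.09 m and z of seat_1 in the frame of tray between 0.06 and 0.22 m and angle between seat_1's own z axis and vertical below 0.12 rad and horizontal distance between ball_1_center and seat_1 below 0.005 m and z of ball_1_center in the frame of seat_1 between 0.014 and 0.028 m and contact force between the fingers and seat_1 above 1 N and contact force between seat_1 and tray below 0.05 N and contact force between seat_1 and manifold below 0.05 N and linear speed of seat_1 below 0.02 m/s and linear speed of ball_1 below 0.03 m/s and angle between the x axis of each of seat_2, seat_3 and the x axis of manifold, either way round below 0.3 rad and distance of each of seat_2, seat_3 from where it was at the start of the episode below 0.006 m and horizontal distance between ball_2_center and seat_2 below 0.006 m and horizontal distance between ball_3_center and seat_3 below 0.006 m); the arm keeps its last pose, push and grip.
It fails at once if the small ball rolls more than 14 mm off the middle of its seat (horizontal distance between ball_1_center and seat_1 above 0.014 m).
It fails at once if the seat with the small ball is tilted by more than 15 degrees (angle between seat_1's own z axis and vertical above 0.26 rad).
It fails at once if one of the other seats is moved or unlocked, or its ball is knocked off the middle (angle between the x axis of any of seat_2, seat_3 and the x axis of manifold, either way round above 0.35 rad or distance of any of seat_2, seat_3 from where it was at the start of the episode above 0.01 m or horizontal distance between ball_2_center and seat_2 above 0.012 m or horizontal distance between ball_3_center and seat_3 above 0.012 m).
It fails at once if a tool lying around is pushed by more than 2 cm (distance of any of torpedo_level, spanner_17, tape_measure, mallet from where it was at the start of the episode above 0.02 m).
It also fails if it takes over 50 s, if anything falls off the work surface, if the arm or the gripper's body presses on something with over 40 N, if the wrist force passes 120 N, or if a joint passes its speed limit or range.

## Robot

A 6-joint arm with a two-finger parallel gripper is mounted at the origin on the work surface; the furniture and walls round the work are solid. World frame = base frame: x ahead of the robot, y to its left, z up, the work surface at z = 0. Lengths are in m, angles in rad, forces in N, time in s.
With the tool pointing down it reaches from about 0.35 to 0.85 m from the base axis. Payload 8.1 kg.
Tool frame: the origin (TCP) lies at the very end of the fingers, on their centre line; the grasp point (between the pads) lies 19 mm behind it; z points along the fingers, y is the direction in which the jaws open and shut (so a half turn about z gives the same grasp; the last joint's range is limited). The gripper opens to 93 mm and grips with 3 to 60 N. Pads are 15 mm wide; open, the fingers measure 128 mm over their backs; the gripper's body (75 mm by 188 mm) begins 65 mm behind the grasp point.
Start: joints at [1.171, 0.13, 1.488, -0, 1.523, -0.085], TCP at [0.186, 0.571, 0.195] pointing down, gripper open.
Joint ranges: [-2.96, 2.96], [-0.89, 2.26], [0.02, 2.5], [-1.34, 4.48], [0, 2.73], [-2.66, 2.66]. Speed limits (rad/s): [2.39, 2.39, 2.79, 3.14, 3.14, 3.14].

## Interface

Orientations are given as a rotation vector (axis times angle).
In Python, from plant import robot, vision gives the robot as it stands.
- The arm moves only by the shell command python3 -m creep 'ROWS' [FORCE]. ROWS is JSON, a list of rows, each a list of 7 numbers: the shift along the world's x, y, z in m, then the turn, a rotation vector about the world's x, y, z in degrees, then the closure, from 0 (fully open) to 1 (shut). A call has 1 to 10 rows; each row shifts and turns the commanded pose from where the row before left it; what a row does not reach is not made up. A row lasts 1/12 s, in which the tool goes at most 41.7 mm and 7.16 degrees, less where a joint would pass 70% of its speed; a pose out of reach is approached as far as the arm can. A call is refused whole if a number of a shift passes 0.0417 or a number of a turn 7.16, either way. A call with a gripper value outside its range is refused whole. The fingers move at their own pace and stop on an object; FORCE is the grip in N (left out, the last holds). Time passes only in rows, so rows that do not move let the fingers close. It gives the time, the measured TCP pose, the force and the opening at its end, in the units of the state.
- robot.read_state(): the state, without advancing time (a new reading comes with each control period).
- vision.read_camera(name): name is "scene" or "top" or "wrist"; returns (picture, depth): 384x512x3 uint8, red, green, blue; 384x512 float32, m along the optical axis (not along the pixel's ray), 0 where there is no reading.
- vision.get_calibration(name): a dict with "fx", "fy", "cx", "cy" (pixels), "R" (3x3) and "t" (3): a world point X has camera coordinates R X + t; the wrist camera has in their place "T_tool_cam" (4x4, takes a point from camera to tool coordinates, whose origin is the TCP and whose axes are the flange's). Camera axes: x right, y down, z forward; pixel columns grow to the right and rows downward; lengths in m; the calibration is good to about 2 mm. A picture is of the moment at which its call begins: read the wrist's pose just before it. get_calibration takes no time and is no camera call.
- robot.close_job(): hands the job in, once; it reports no verdict.
The state is a dict: "t": time; "q": joint angles; "dq": joint speeds; "joint_torque": joint torques, N m; "tool_pos": TCP position; "orientation": TCP orientation; "force": force on the tool from outside, world axes, zero at the start; "wrist_torque": the same for the moment, N m; "opening": finger opening in m.
Only numpy, scipy, OpenCV 4.12 (cv2) and the standard library are available. Lean on these libraries where they do the work, as an engineer would, in place of code of your own. Each camera call takes 0.05 s, during which the arm holds its last target. There are 200 camera calls.

## Working session

There is one attempt and no reset: what is moved stays moved. The work goes in short steps, Python scripts to look and compute and a shell command to move; the robot and the scene stay as the last step left them, time stands still between calls to the robot, and variables do not carry over. Pictures are saved under pics/ and viewed, on a budget of 10 in all, crops included, one or two more only if the job needs it, and the job is handed in when it is done.

```bash
mkdir -p pics; ls; python3 - <<'E'
from plant import robot, vision
import cv2, numpy as np
print(robot.read_state())
ims={}
for n in ("top","scene"):
    p,d=vision.read_camera(n); np.savez(f"{n}.npz",p=p,d=d); print(n,vision.get_calibration(n))
    ims[n]=p
    cv2.imwrite(f"pics/{n}0.png",cv2.resize(p[:,:,::-1],(800,600),interpolation=cv2.INTER_CUBIC))
print(vision.get_calibration("wrist"))
E
```

```text
pics
{'t': 0.0, 'q': array([ 1.17057613e+00,  1.31142794e-01,  1.48925861e+00, -3.73270727e-05,
        1.52299563e+00, -8.54127703e-02]), 'dq': array([-3.09408218e-04,  5.99334534e-04, -8.09528886e-04,  1.36758440e-04,
        1.64835686e-03, -7.23752584e-05]), 'joint_torque': array([-4.72537329e-05, -5.59850371e+01, -4.91758204e+01,  7.65574817e-02,
        3.57308064e-02, -1.11996906e-04]), 'tool_pos': array([0.18554433, 0.56995563, 0.19380981]), 'orientation': array([-4.92393597e-01, -3.10236151e+00,  2.76490530e-03]), 'force': array([ 0.58118253, -1.41064352, -0.24513567]), 'wrist_torque': array([ 0.02748031, -0.01862127, -0.01300027]), 'opening': 0.0931221729925532}
top {'fx': 387.4150748466793, 'fy': 387.4150748466793, 'cx': 252.51643501647533, 'cy': 195.24664546634173, 'R': array([[-0.01681977, -0.99985771,  0.00128843],
       [-0.9937971 ,  0.01657612, -0.10996617],
       [ 0.10992916, -0.00313004, -0.9939345 ]]), 't': array([-0.15896002,  0.43164445,  1.25866253])}
scene {'fx': 450.870158549156, 'fy': 450.870158549156, 'cx': 252.8478409957525, 'cy': 185.60739914529404, 'R': array([[-0.98177486, -0.19002139, -0.00316012],
       [-0.16516946,  0.86136253, -0.48038905],
       [ 0.0940062 , -0.47111194, -0.87704981]]), 't': array([0.38796707, 0.24702617, 1.4920941 ])}
{'fx': 294.0460679139501, 'fy': 294.0460679139501, 'cx': 253.73491404450004, 'cy': 193.40126378880908, 'T_tool_cam': array([[-1.27711098e-03, -9.56866842e-01, -2.90524036e-01,
         8.03499700e-02],
       [ 9.99999064e-01, -1.07949907e-03, -8.40456845e-04,
        -1.02753726e-03],
       [ 4.90584860e-04, -2.90524838e-01,  9.56867325e-01,
        -1.90631449e-01],
       [ 0.00000000e+00,  0.00000000e+00,  0.00000000e+00,
         1.00000000e+00]])}
```

View pics/top0.png

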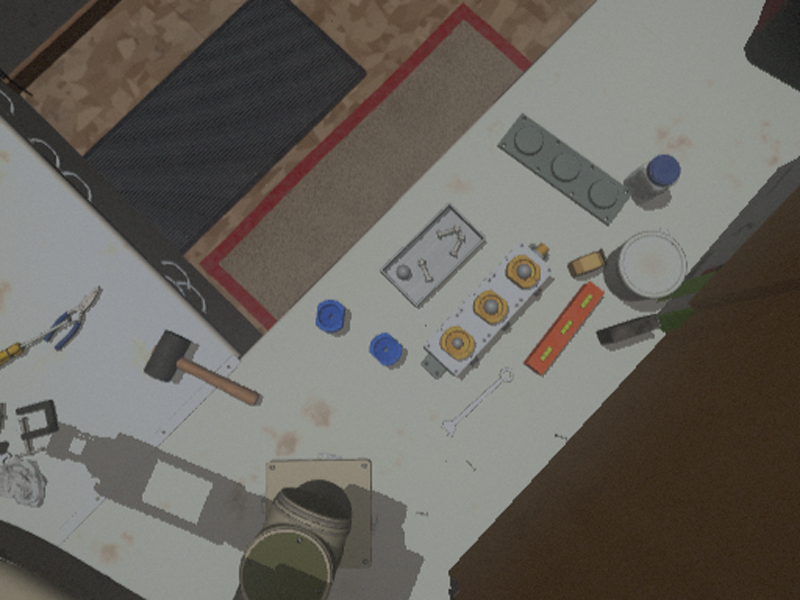

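View pics/scene0.png

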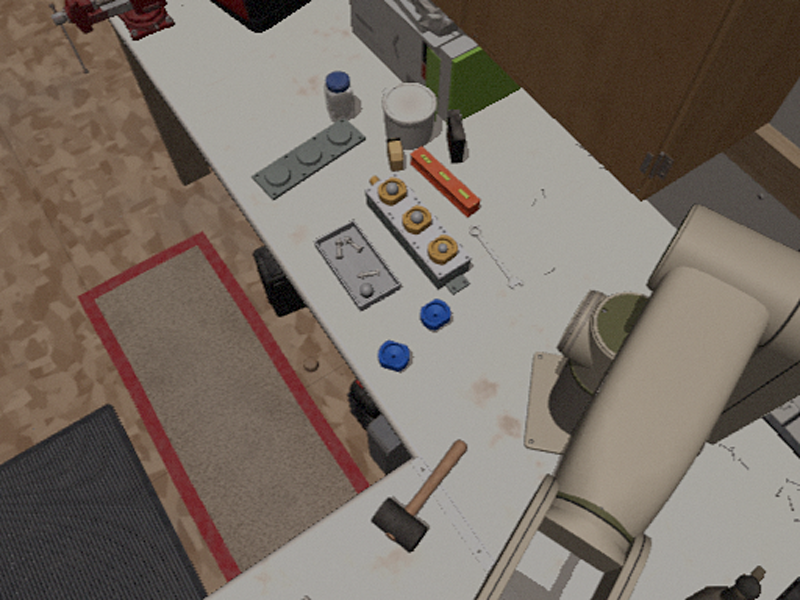

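The brass seats are at about (457,342), (491,307) and (524,270) in the top view. The two blue ones at (331,317) and (386,350) are decoys. The ball at (457,342), the seat nearest the base, looks smallest, so I'll enlarge that area and measure it.

```bash
cat > h.py <<'E'
import numpy as np, cv2
from plant import robot, vision
from scipy.spatial.transform import Rotation as Ro
def cloud(n,d):
    """world point for every pixel (fixed or wrist camera)"""
    c=vision.get_calibration(n); v,u=np.indices(d.shape)
    P=np.stack([(u-c['cx'])/c['fx']*d,(v-c['cy'])/c['fy']*d,d],-1)
    if n!='wrist': return (P-c['t'])@c['R']
    s=robot.read_state(); T=c['T_tool_cam']
    P=P@T[:3,:3].T+T[:3,3]
    return P@Ro.from_rotvec(s['orientation']).as_matrix().T+s['tool_pos']
E
python3 - <<'E'
from h import *
crops=[]
for n,(u,v) in {"top":(314,197),"scene":(267,139)}.items():
    z=np.load(n+".npz"); p,d=z['p'],z['d']; W=cloud(n,d)
    hsv=cv2.cvtColor(p,cv2.COLOR_RGB2HSV)
    m=((hsv[...,0]>12)&(hsv[...,0]<28)&(hsv[...,1]>110)).astype(np.uint8)
    m[:v-45]=0;m[v+45:]=0;m[:,:u-45]=0;m[:,u+45:]=0
    k,l,st,ce=cv2.connectedComponentsWithStats(m)
    for i in range(1,k):
        if st[i,4]>60:
            X=W[(l==i)&(d>0)]; c,r=cv2.minEnclosingCircle(np.argwhere(l==i)[:,::-1].astype(np.float32)); c=np.array(c)
            Wc=np.median(X,0); print(n,st[i],ce[i].round(1),c.round(1),"world med",Wc.round(3),"range mid",((X.max(0)+X.min(0))/2).round(3), "ext",np.ptp(X,0).round(3))
            a,b=np.round(c).astype(int); print("   ball top z",np.nanmax(W[b-3:b+4,a-3:a+4,2]).round(4))
    cr=p[v-45:v+45,u-45:u+45,::-1]; crops.append(cv2.resize(cr,(400,400),interpolation=cv2.INTER_CUBIC))
cv2.imwrite("pics/crop1.png",np.hstack(crops))
z=np.load("top.npz"); W=cloud("top",z['d'])
for nm,(u,v) in {"traycorners":(448*.64,206*.64),"":(485*.64,240*.64),"b":(418*.64,305*.64),"c":(382*.64,268*.64),"sp":(404*.64,272*.64),"tapebox":(587*.64,263*.64),"can":(647*.64,260*.64),"level":(565*.64,328*.64)}.items():
    print(nm,W[round(v)-1:round(v)+2,round(u)-1:round(u)+2].reshape(-1,3).round(3)[[0,4,8]].tolist())
E
```

```text
top [325 164  21  20 212] [334.5 173.4] [334.8 173.3] world med [ 0.488 -0.428  0.08 ] range mid [ 0.488 -0.43   0.077] ext [0.061 0.065 0.026]
   ball top z 0.1005
top [304 186  21  21 214] [313.6 196.1] [313.7 195.7] world med [ 0.417 -0.359  0.08 ] range mid [ 0.417 -0.36   0.078] ext [0.064 0.064 0.023]
   ball top z 0.1005
top [282 209  21  21 260] [292.4 219. ] [292.3 218.9] world med [ 0.346 -0.29   0.077] range mid [ 0.345 -0.289  0.078] ext [0.063 0.063 0.023]
   ball top z 0.0951
scene [248  96  10  13  79] [253.  102.9] [252. 102.] world med [ 0.5   -0.545  0.041] range mid [ 0.504 -0.55   0.029] ext [0.04  0.032 0.064]
   ball top z 1.4285
scene [242 114  18  17 175] [250.7 122.7] [250.7 122.1] world med [ 0.482 -0.42   0.078] range mid [ 0.486 -0.425  0.072] ext [0.064 0.068 0.036]
   ball top z 0.1029
scene [258 132  18  18 189] [266.5 140.9] [266.5 140.2] world med [ 0.413 -0.35   0.078] range mid [ 0.414 -0.357  0.072] ext [0.064 0.068 0.04 ]
   ball top z 1.4285
scene [274 151  19  18 222] [282.9 159.6] [283.  159.5] world med [ 0.342 -0.284  0.078] range mid [ 0.342 -0.287  0.075] ext [0.064 0.069 0.029]
   ball top z 0.0924
traycorners [[0.644, -0.283, 0.026], [0.646, -0.288, 0.008], [0.642, -0.291, 0.01]]
 [[0.568, -0.358, 0.025], [0.571, -0.366, -0.006], [0.566, -0.368, 0.002]]
b [[0.432, -0.214, 0.027], [0.432, -0.219, -0.003], [0.429, -0.222, -0.006]]
c [[0.515, -0.135, -0.001], [0.507, -0.139, 0.028], [0.508, -0.142, -0.0]]
sp [[0.501, -0.186, 0.034], [0.498, -0.189, 0.034], [0.495, -0.192, 0.029]]
tapebox [[0.51, -0.564, 0.062], [0.507, -0.568, 0.06], [0.505, -0.573, 0.054]]
can [[0.506, -0.669, 0.107], [0.503, -0.672, 0.107], [0.5, -0.674, 0.107]]
level [[0.376, -0.517, 0.045], [0.373, -0.52, 0.045], [0.37, -0.526, 0.036]]
```

View pics/crop1.png

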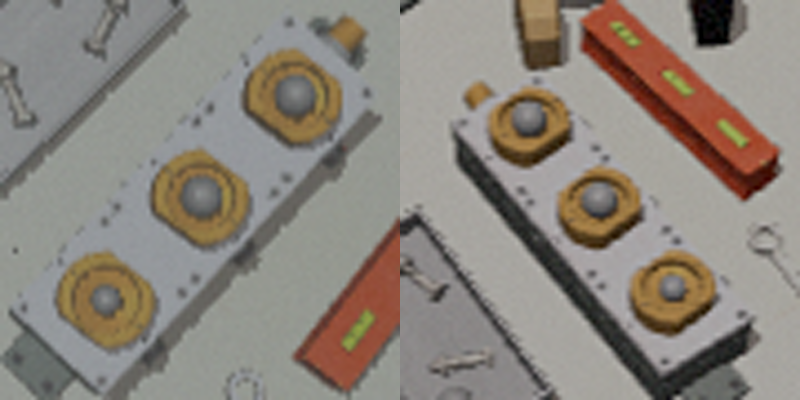

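Confirmed: seat_1 is at (105,300) in the left crop, world about (0.345, -0.289). Its ball is clearly smaller and about 6 mm lower than those at (200,198) and (296,95). I'll move above it now, going round in front of the base.

```bash
python3 -m creep '[[0.01,-0.017,0,0,0,-3,0],[0.02,-0.0345,0,0,0,-5,0],[0.02,-0.0345,0,0,0,-5,0],[0.02,-0.0345,0,0,0,-5,0],[0.02,-0.0345,0,0,0,-5,0],[0.02,-0.0345,0,0,0,-5,0],[0.02,-0.0345,0,0,0,-5,0],[0.02,-0.0345,0,0,0,-5,0],[0.02,-0.0345,0,0,0,-5,0],[0.02,-0.0345,0,0,0,-5,0]]'
python3 -m creep '[[0.005,-0.038,0,0,0,-5,0],[0,-0.038,0,0,0,-5,0],[0,-0.038,0,0,0,-5,0],[0,-0.038,0,0,0,-5,0],[-0.003,-0.038,0,0,0,-5,0],[-0.003,-0.038,0,0,0,-5,0],[-0.003,-0.038,0,0,0,-5,0],[-0.003,-0.038,0,0,0,-5,0],[-0.004,-0.038,0,0,0,-5,0],[-0.004,-0.038,0,0,0,-5,0]]'
python3 -m creep '[[-0.003,-0.038,0,0,0,-5,0],[-0.003,-0.038,0,0,0,-5,0],[-0.003,-0.038,0,0,0,-5,0],[-0.002,-0.02,0,0,0,-3,0],[0,0,0,0,0,0,0],[0,0,0,0,0,0,0]]'
```

```text
t: 0.93
tool_pos: [0.376, 0.2412, 0.1946]
orientation: [-1.717, -2.631, 0.0]
force: [1.2, 0.1, -0.9]
opening: 0.0935
t: 1.77
tool_pos: [0.36, -0.1387, 0.1947]
orientation: [2.668, 1.658, 0.0]
force: [0.5, -0.1, -0.9]
opening: 0.0931
t: 2.27
tool_pos: [0.3491, -0.2713, 0.1942]
orientation: [-2.892, -1.224, 0.001]
force: [-0.7, 0.4, -0.8]
opening: 0.0931
```

```bash
cat >> h.py <<'E'
def yaw(s): y=Ro.from_rotvec(s['orientation']).as_matrix()[:,1]; return np.degrees(np.arctan2(y[1],y[0]))
E
python3 - <<'E'
from h import *
s=robot.read_state(); p,d=vision.read_camera("wrist"); W=cloud("wrist",d); np.savez("w1.npz",p=p,d=d,W=W)
print(s['tool_pos'],yaw(s))
cv2.imwrite("pics/w1.png",cv2.resize(p[:,:,::-1],(800,600)))
m=(W[...,2]>.077)&(W[...,2]<.095)&(np.hypot(W[...,0]-.345,W[...,1]+.289)<.045)&(d>0)
X=W[m]; print(m.sum(), np.median(X[:,2]))
plate=(np.abs(W[...,2]-.06)<.006)&(np.hypot(W[...,0]-.345,W[...,1]+.289)<.09); print("plate z",np.median(W[plate][:,2]))
rim=X[np.abs(X[:,2]-np.median(X[:,2]))<.004][:,:2].astype(np.float32)
(c,sz,a)=cv2.minAreaRect(rim); print("rect",c,sz,a, "circle",cv2.minEnclosingCircle(rim))
ctr=np.array(c); 
for t in range(-90,90,3):
    q=(rim-ctr)@[np.cos(np.radians(t)),np.sin(np.radians(t))]; print(t,(np.percentile(q,[.3,99.7])*1000).round(1),end='; ')
E
```

```text
[ 0.34909938 -0.27132674  0.19420707] -44.13051140641577
1719 0.08484738402777943
plate z 0.060981641385293994
rect (0.34581974148750305, -0.28999221324920654) (0.06741364300251007, 0.05610599368810654) 49.97604751586914 circle ((0.3457038998603821, -0.2901339530944824), 0.03413454070687294)
-90 [-33.4  32.9]; -87 [-33.4  33. ]; -84 [-33.4  33.1]; -81 [-33.4  32.8]; -78 [-33.3  32.5]; -75 [-33.2  32.5]; -72 [-33.   32.3]; -69 [-32.7  32.1]; -66 [-32.4  31.8]; -63 [-32.1  31.5]; -60 [-31.7  31.1]; -57 [-31.3  30.6]; -54 [-30.7  30.2]; -51 [-30.3  29.6]; -48 [-29.7  29.1]; -45 [-29.   28.5]; -42 [-28.2  27.9]; -39 [-28.   27.8]; -36 [-28.5  28.3]; -33 [-29.1  28.9]; -30 [-29.6  29.6]; -27 [-30.3  30.2]; -24 [-30.8  30.7]; -21 [-31.4  31.2]; -18 [-31.8  31.7]; -15 [-32.2  32.1]; -12 [-32.6  32.4]; -9 [-32.8  32.7]; -6 [-32.9  32.9]; -3 [-32.9  33.1]; 0 [-33.   33.2]; 3 [-33.3  33.3]; 6 [-33.5  33.3]; 9 [-33.2  33.3]; 12 [-33.3  33.4]; 15 [-33.2  33.3]; 18 [-33.3  33.3]; 21 [-33.2  33.4]; 24 [-33.3  33.4]; 27 [-33.3  33.5]; 30 [-33.4  33.4]; 33 [-33.3  33.4]; 36 [-33.1  33.5]; 39 [-33.1  33.4]; 42 [-33.1  33.3]; 45 [-33.2  33.3]; 48 [-33.2  33.4]; 51 [-33.1  33.4]; 54 [-33.2  33.4]; 57 [-33.2  33.4]; 60 [-33.3  33.4]; 63 [-33.3  33.5]; 66 [-33.1  33.4]; 69 [-33.2  33.5]; 72 [-33.1  33.4]; 75 [-33.   33.4]; 78 [-33.   33.3]; 81 [-33.   33.4]; 84 [-32.8  33.4]; 87 [-32.9  33.4];
```

View pics/w1.png

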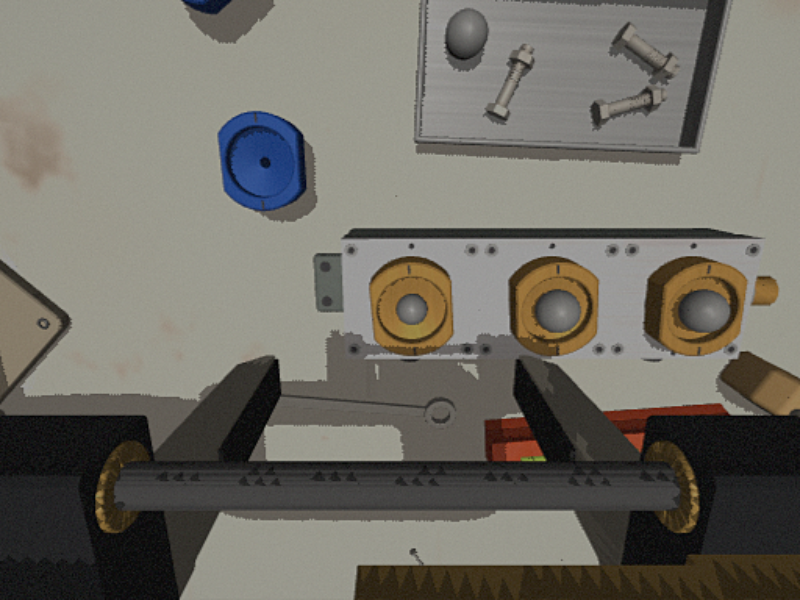

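Wrist view: seat_1 is at pixel (411,306) with the small ball in the middle. Its flats face left and right along the manifold, normal yaw -40.0°, centre (0.3458, -0.2900). I'll align, descend partway with the jaws part closed, and re-measure.

```bash
python3 -m creep '[[-0.0016,-0.0095,-0.01,0,0,2,0.2],[-0.0017,-0.0092,-0.02,0,0,2.1,0.2],[0,0,-0.02,0,0,0,0.2],[0,0,-0.015,0,0,0,0.2],[0,0,-0.008,0,0,0,0.2],[0,0,0,0,0,0,0.2],[0,0,0,0,0,0,0.2]]'
cat > meas.py <<'E'
from h import *
import sys
def meas(name=None,c0=None,zr=None):
    s=robot.read_state(); p,d=vision.read_camera("wrist"); W=cloud("wrist",d)
    if name: cv2.imwrite(f"pics/{name}.png",cv2.resize(p[:,:,::-1],(800,600)))
    return s,p,d,W
def rimfit(W,d,c0,zr):
    m=(np.abs(W[...,2]-zr)<.005)&(np.hypot(W[...,0]-c0[0],W[...,1]-c0[1])<.0355)&(d>0)
    l=cv2.connectedComponents(m.astype(np.uint8))[1]; X=W[m]; r=cv2.minAreaRect(X[:,:2].astype(np.float32))
    return r,np.median(X[:,2]),m.sum()
E
python3 - <<'E'
from meas import *
s,p,d,W=meas("w2")
print(s['tool_pos'],yaw(s),s['opening'],s['force'])
print(rimfit(W,d,(.3458,-.29),.084))
pl=(np.abs(W[...,2]-.0605)<.004)&(np.hypot(W[...,0]-.417,W[...,1]+.36)<.18)&(d>0)
l=cv2.connectedComponentsWithStats(pl.astype(np.uint8)); k=1+l[2][1:,4].argmax(); X=W[l[1]==k]
print("plate",cv2.minAreaRect(X[:,:2].astype(np.float32)),np.median(X[:,2]))
R=Ro.from_rotvec(s['orientation']).as_matrix(); print(((np.array([.3458,-.29,.06])-s['tool_pos'])@R))
E
```

```text
t: 2.9
tool_pos: [0.3467, -0.2888, 0.1221]
orientation: [-2.845, -1.332, -0.0]
force: [-0.3, -0.7, 0.5]
opening: 0.0745
[ 0.34671364 -0.28876682  0.12206717] -39.83621516246089 0.07446820715878012 [-0.25070836 -0.65199242  0.4623734 ]
(((0.34614676237106323, -0.29115983843803406), (0.06693492084741592, 0.05616768077015877), 50.29179000854492), np.float64(0.08536901277839798), np.int64(2603))
plate ((0.4095870554447174, -0.3539859354496002), (0.09287437796592712, 0.27897053956985474), 45.8394889831543) 0.061745878793820055
[-0.00154323  0.00011088  0.06206686]
```

View pics/w2.png

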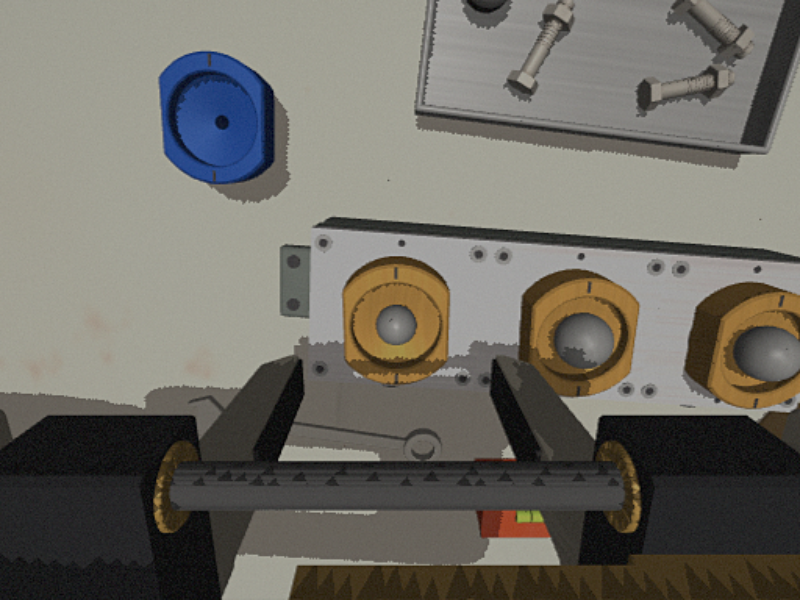

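```bash
python3 -m creep '[[-0.0004,-0.001,-0.01,0,0,0,0.2],[-0.0003,-0.001,-0.015,0,0,0,0.2],[0,0,-0.015,0,0,0,0.2],[0,0,-0.008,0,0,0,0.2],[0,0,-0.005,0,0,0,0.2],[0,0,-0.003,0,0,0,0.2],[0,0,0,0,0,0,0.2],[0,0,0,0,0,0,0.2]]'
python3 - <<'E'
from meas import *
s,p,d,W=meas()
print(s['tool_pos'],yaw(s),s['force'])
print(rimfit(W,d,(.346,-.2906),.0855))
E
```

```text
t: 3.62
tool_pos: [0.3461, -0.292, 0.0664]
orientation: [2.846, 1.329, 0.0]
force: [-0.7, 0.7, -0.1]
opening: 0.0745
[ 0.3460571  -0.29198553  0.06640478] -39.93604843374429 [-0.73098254  0.65105828 -0.13737713]
(((0.34587180614471436, -0.290729284286499), (0.06746082007884979, 0.056070808321237564), 50.08736801147461), np.float64(0.08493571559113586), np.int64(4374))
```

```bash
python3 -m creep '[[0.0004,0.0007,-0.0015,0,0,0,0.2],[0,0,-0.001,0,0,0,0.25],[0,0,0,0,0,0,0.3],[0,0,0,0,0,0,0.35],[0,0,0,0,0,0,0.38],[0,0,0,0,0,0,0.41],[0,0,0,0,0,0,0.45],[0,0,0,0,0,0,0.5],[0,0,0,0,0,0,0.6],[0,0,0,0,0,0,0.6]]' 30
python3 - <<'E'
from meas import *
s,p,d,W=meas("w3")
print(s['tool_pos'],yaw(s),s['force'],s['wrist_torque'])
print(rimfit(W,d,(.346,-.2906),.0855))
E
```

```text
t: 4.5
tool_pos: [0.3461, -0.2909, 0.0633]
orientation: [-2.846, -1.329, 0.0]
force: [-0.3, -0.1, -0.4]
opening: 0.0393
[ 0.34614721 -0.29094116  0.06331378] -39.935388768078305 [-0.34153338 -0.08065736 -0.35014966] [-0.10249104  0.12194278  0.05630537]
(((0.3455028235912323, -0.29104363918304443), (0.06821899116039276, 0.05603588744997978), 50.44941329956055), np.float64(0.08477810073592883), np.int64(3850))
```

View pics/w3.png

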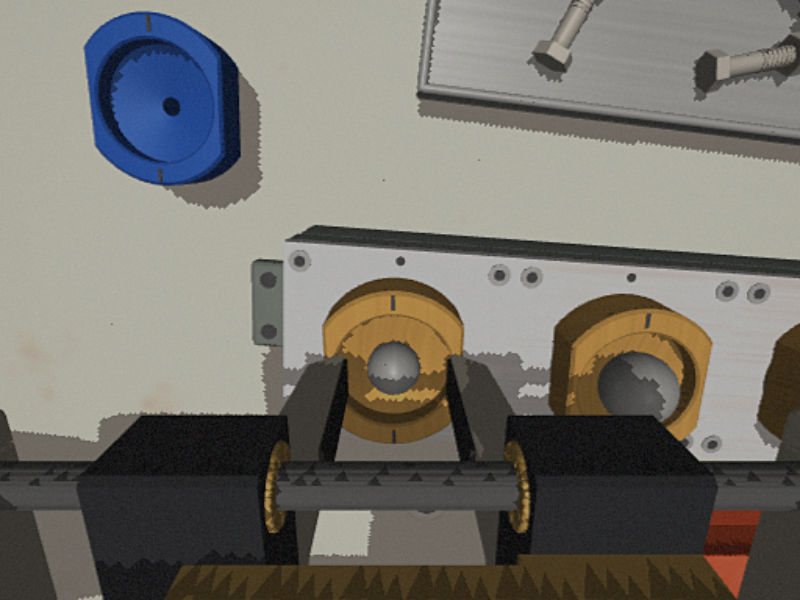

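The opening reads 39 mm where the flats are 56 mm, and the fingers appear to overlap the rim. I'll check where the tips really are from depth before doing anything else.

```bash
python3 - <<'E'
from meas import *
s,p,d,W=meas()
print(s['opening'],s['force'])
T=vision.get_calibration("wrist")['T_tool_cam']
R=Ro.from_rotvec(s['orientation']).as_matrix(); L=(W-s['tool_pos'])@R
for v,u in [(380,338),(400,332),(420,325),(380,345),(380,330),(395,455),(380,453),(380,462),(400,460),(430,470),(370,342),(365,345),(420,305),(405,345),(350,400),(366,393)]:
    a,b=int(v/1.5625),int(u/1.5625); print((v,u),d[a,b].round(3),"tool mm",(L[a,b]*1000).round(0),"world",W[a,b].round(3))
E
```

```text
0.038061723854937446 [-0.28829729  0.12007642  0.08198655]
(380, 338) 0.16 tool mm [  8. -19. -46.] world [ 0.337 -0.272  0.109]
(400, 332) 0.147 tool mm [  8. -20. -59.] world [ 0.336 -0.272  0.123]
(420, 325) 0.135 tool mm [  8. -20. -71.] world [ 0.336 -0.272  0.135]
(380, 345) 0.167 tool mm [  5. -18. -39.] world [ 0.336 -0.276  0.102]
(380, 330) 0.159 tool mm [  8. -22. -46.] world [ 0.335 -0.27   0.109]
(395, 455) 0.153 tool mm [  7.  20. -53.] world [ 0.366 -0.299  0.117]
(380, 453) 0.163 tool mm [  7.  21. -43.] world [ 0.366 -0.299  0.106]
(380, 462) 0.16 tool mm [  8.  23. -46.] world [ 0.369 -0.3    0.109]
(400, 460) 0.149 tool mm [  7.  21. -57.] world [ 0.367 -0.3    0.121]
(430, 470) 0.129 tool mm [  9.  21. -78.] world [ 0.368 -0.298  0.141]
(370, 342) 0.17 tool mm [  8. -20. -35.] world [ 0.336 -0.273  0.099]
(365, 345) 0.175 tool mm [  7. -19. -30.] world [ 0.336 -0.273  0.093]
(420, 305) 0.136 tool mm [  8. -26. -71.] world [ 0.331 -0.268  0.134]
(405, 345) 0.167 tool mm [ -4. -18. -42.] world [ 0.33  -0.282  0.105]
(350, 400) 0.183 tool mm [  9.   2. -21.] world [ 0.354 -0.286  0.084]
(366, 393) 0.18 tool mm [  5.  -1. -26.] world [ 0.349 -0.287  0.089]
```

By depth, the fingers end about 28–30 mm short of the stated TCP. They closed in free air above the rim and touched nothing. I'll reopen and measure the true tip height against the plate.

```bash
python3 -m creep '[[0,0,0,0,0,0,0.5],[0,0,0,0,0,0,0.4],[0,0,0,0,0,0,0.3],[0,0,0,0,0,0,0.2],[0,0,0,0,0,0,0.2],[0,0,0,0,0,0,0.2],[0,0,0,0,0,0,0.2]]'
cat >> meas.py <<'E'
def tips(s,W,d):
    R=Ro.from_rotvec(s['orientation']).as_matrix(); L=(W-s['tool_pos'])@R
    o=s['opening']/2
    for sg in (-1,1):
        m=(d>0)&(np.abs(L[...,0])<.011)&(sg*L[...,1]>o-.004)&(sg*L[...,1]<o+.025)&(L[...,2]>-.07)&(W[...,2]>.03)
        k=cv2.connectedComponentsWithStats(m.astype(np.uint8)); i=1+k[2][1:,4].argmax(); X=L[k[1]==i]*1000
        b=X[X[:,2]>np.percentile(X[:,2],99)-3]
        print("tip",sg,len(X),"z pct90..100",np.percentile(X[:,2],[90,97,99,99.8]).round(1),"y",np.percentile(b[:,1],[2,98]).round(1),"x",np.percentile(b[:,0],[2,98]).round(1))
E
python3 - <<'E'
from meas import *
s,p,d,W=meas()
print(s['tool_pos'],s['opening'],s['force']); tips(s,W,d)
print(rimfit(W,d,(.346,-.2906),.0855))
R=Ro.from_rotvec(s['orientation']).as_matrix(); L=(W-s['tool_pos'])@R
row=[(round(v*1.0),(L[v,int(u)]*1000).round(0).tolist()) for v,u in [(r,200) for r in range(222,245,3)]]
print(row)
E
```

```text
t: 5.18
tool_pos: [0.3461, -0.291, 0.0633]
orientation: [-2.846, -1.329, 0.0]
force: [0.7, -0.3, -0.7]
opening: 0.0738
[ 0.34612528 -0.29096688  0.06331031] 0.07384123180385271 [ 0.65305703 -0.26343111 -0.74254032]
tip -1 2266 z pct90..100 [2.7 3.2 3.5 3.9] y [-50.1 -33.2] x [-10.2  10.7]
tip 1 2649 z pct90..100 [2.8 3.3 3.6 4. ] y [33.5 61.3] x [-10.1  10.6]
(((0.34556978940963745, -0.2909597158432007), (0.06784509867429733, 0.0562601201236248), 50.50885009765625), np.float64(0.08473821915643473), np.int64(4515))
[(222, [0.0, -37.0, 3.0]), (225, [-1.0, -37.0, 2.0]), (228, [-4.0, -37.0, 3.0]), (231, [-7.0, -37.0, 3.0]), (234, [-9.0, -37.0, 3.0]), (237, [-11.0, -37.0, 2.0]), (240, [-13.0, -38.0, 2.0]), (243, [-15.0, -38.0, 1.0])]
```

```bash
python3 - <<'E'
from meas import *
s,p,d,W=meas("w4"); 
R=Ro.from_rotvec(s['orientation']).as_matrix(); L=(W-s['tool_pos'])@R*1000
for sg in (-1,1):
    m=(d>0)&(np.abs(L[...,0]-8)<3)&(sg*L[...,1]>30)&(sg*L[...,1]<60)&(L[...,2]>-75)&(W[...,2]>.066)
    v,u=np.nonzero(m); Z=L[m]
    h,e=np.histogram(Z[:,2],np.arange(-75,4,5)); print(sg,h)
    b=Z[:,2]>-40; print("rows",v[b].min() if b.any() else None,"max z",np.percentile(Z[:,2],[95,99,100]).round(1),"y near tip",np.percentile(Z[b][:,1],[2,98]).round(1) if b.any() else None)
cv2.imwrite("pics/w4c.png",cv2.resize(p[200:330,140:370,::-1],(690,390),interpolation=cv2.INTER_CUBIC))
E
```

```text
-1 [230 204 185 158 148 119 118 107  86  58   2   0   0   0   0]
rows 228 max z [-30.9 -26.2 -24.5] y near tip [-49.3 -36. ]
1 [233 201 180 159 140 127 116 104  87  55   2   0   0   0   0]
rows 228 max z [-30.7 -26.6 -23.8] y near tip [37.9 51.3]
```

View pics/w4c.png

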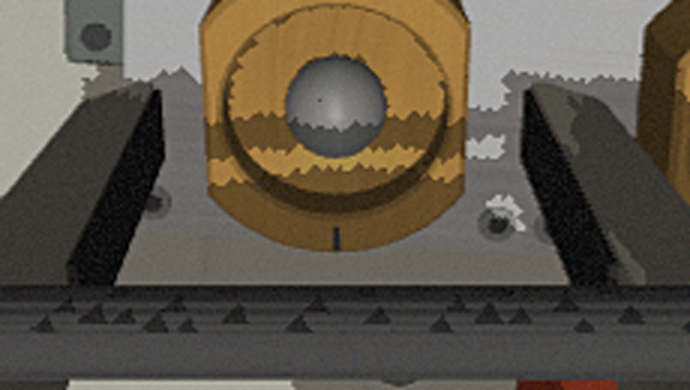

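```bash
python3 -m creep '[[0,0,-0.005,0,0,0,0.2],[0,0,-0.005,0,0,0,0.2],[0,0,-0.005,0,0,0,0.2],[0,0,-0.003,0,0,0,0.2],[0,0,-0.002,0,0,0,0.2],[0,0,0,0,0,0,0.2],[0,0,0,0,0,0,0.2]]'
python3 - <<'E'
from meas import *
s,p,d,W=meas(); 
R=Ro.from_rotvec(s['orientation']).as_matrix(); L=(W-s['tool_pos'])@R*1000
print(s['tool_pos'],s['force'])
for sg in (-1,1):
    m=(d>0)&(np.abs(L[...,0]-8)<2)&(sg*L[...,1]>30)&(sg*L[...,1]<60)&(L[...,2]>-75)&(W[...,2]>.0645)
    Z=L[m]; print(np.histogram(Z[:,2],np.arange(-75,24,5))[0], np.percentile(Z[:,2],[95,99,100]).round(1))
print(rimfit(W,d,(.346,-.2906),.0855))
E
```

```text
t: 5.87
tool_pos: [0.3461, -0.2909, 0.0432]
orientation: [-2.846, -1.329, 0.0]
force: [0.2, 0.5, -0.6]
opening: 0.0743
[ 0.3460739  -0.29089188  0.04316775] [ 0.23730008  0.48743439 -0.56778729]
[231 201 167 159 137 120 112 106  80  53   1   0   0   0   0   0   0   0
   0] [-31.3 -27.1 -25. ]
[224 195 169 156 142 123 109 100  79  55   0   0   0   0   0   0   0   0
   0] [-31.1 -26.9 -25. ]
(((0.34774306416511536, -0.2885661721229553), (0.06195366755127907, 0.056165747344493866), 50.09159851074219), np.float64(0.08491575771039184), np.int64(5199))
```

Contact force is still zero with the stated TCP below the plate surface, so the fingers really are short. The true tip is now about 7 mm above the plate. I'll go down 3.5 mm and close.

```bash
python3 -m creep '[[0,0,-0.002,0,0,0,0.2],[0,0,-0.0015,0,0,0,0.25],[0,0,0,0,0,0,0.3],[0,0,0,0,0,0,0.34],[0,0,0,0,0,0,0.37],[0,0,0,0,0,0,0.4],[0,0,0,0,0,0,0.45],[0,0,0,0,0,0,0.6],[0,0,0,0,0,0,0.8],[0,0,0,0,0,0,0.8]]' 30
python3 - <<'E'
from meas import *
s,p,d,W=meas("w5")
print(s['tool_pos'],yaw(s),s['opening'],s['force'],s['wrist_torque'])
print(rimfit(W,d,(.346,-.2906),.0855))
b=(d>0)&(W[...,2]>.0868)&(W[...,2]<.093)&(np.hypot(W[...,0]-.3458,W[...,1]+.291)<.015)
print("ball",W[b].mean(0),b.sum())
E
```

```text
t: 6.75
tool_pos: [0.3455, -0.2904, 0.0398]
orientation: [-2.845, -1.329, 0.001]
force: [-3.6, 3.6, 4.4]
opening: 0.0559
[ 0.34547715 -0.29037559  0.03975741] -39.93103516923992 0.05591003765672359 [-3.56741161  3.57463246  4.4338035 ] [0.58272563 0.95354454 0.00697755]
(((0.3486407399177551, -0.2876128852367401), (0.05936098471283913, 0.06913178414106369), 50.39520263671875), np.float64(0.08471730605438926), np.int64(5490))
ball [ 0.34680297 -0.29026418  0.08916095] 675
```

View pics/w5.png

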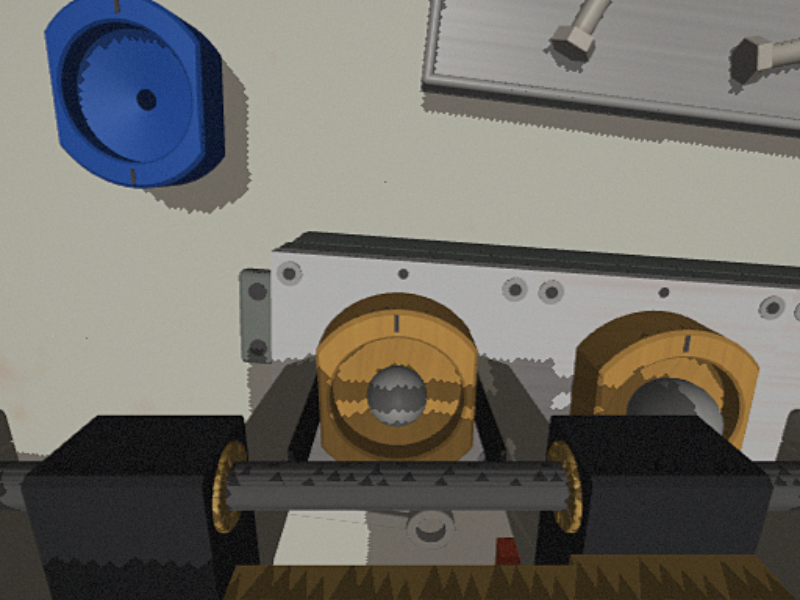

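The jaws are now on the flats (55.9 mm) and the ball is centred at (397,395) in the picture. I'll relieve the small side load and turn anticlockwise.

```bash
python3 -m creep '[[-0.0004,0.0004,0.0004,0,0,0,0.8],[0,0,0,0,0,2,0.8],[0,0,0,0,0,4,0.8],[0,0,0,0,0,5,0.8],[0,0,0,0,0,5,0.8],[0,0,0,0,0,5,0.8],[0,0,0,0,0,5,0.8],[0,0,0,0,0,5,0.8],[0,0,0,0,0,5,0.8],[0,0,0,0,0,4,0.8]]'
python3 -c "
from h import *
s=robot.read_state();print(yaw(s),s['force'],s['wrist_torque'],s['q'][5])"
```

```text
t: 7.63
tool_pos: [0.3455, -0.29, 0.0398]
orientation: [-2.214, -2.227, -0.001]
force: [-1.0, 2.7, -0.9]
opening: 0.056
0.32562622362506116 [-1.01131348  2.6732852  -0.94521392] [ 0.24175526  0.23173327 -0.08769726] -0.8181623834450819
```

Forces stay low. I'll finish the turn (40° commanded so far, 46° to go).

```bash
python3 -m creep '[[0,0,0,0,0,5,0.8],[0,0,0,0,0,6,0.8],[0,0,0,0,0,6,0.8],[0,0,0,0,0,6,0.8],[0,0,0,0,0,6,0.8],[0,0,0,0,0,6,0.8],[0,0,0,0,0,5,0.8],[0,0,0,0,0,4,0.8],[0,0,0,0,0,1.5,0.8],[0,0,0,0,0,0,0.8]]'
python3 - <<'E'
from meas import *
s,p,d,W=meas("w6")
print(s['tool_pos'],yaw(s),s['opening'],s['force'],s['wrist_torque'],s['q'][5])
m=(np.abs(W[...,2]-.0848)<.003)&(np.hypot(W[...,0]-.3458,W[...,1]+.29)<.0355)&(d>0)
print("rim",W[m].mean(0))
E
```

```text
t: 8.47
tool_pos: [0.3455, -0.2904, 0.0399]
orientation: [-1.186, -2.909, -0.0]
force: [-0.3, -0.0, -2.7]
opening: 0.056
[ 0.34545018 -0.29036487  0.03985091] 45.63417775658604 0.0560138643667617 [-0.25999445 -0.01671551 -2.73112717] [-0.06266622  0.12892919 -0.04455031] -1.6089768361139924
rim [ 0.34016802 -0.28603346  0.08465624]
```

View pics/w6.png

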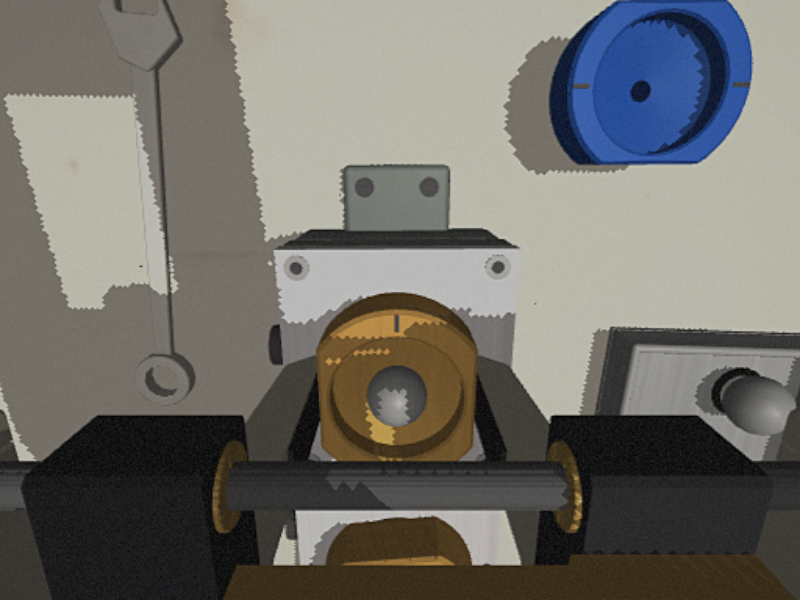

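The seat turned with the gripper to about 90° relative to the manifold, ball centred at (397,395). Now I'll lift gently straight up.

```bash
python3 -m creep '[[0,0,0.001,0,0,0,0.8],[0,0,0.002,0,0,0,0.8],[0,0,0.003,0,0,0,0.8],[0,0,0.003,0,0,0,0.8],[0,0,0.003,0,0,0,0.8]]'
python3 -m creep '[[0,0,0.004,0,0,0,0.8],[0,0,0.005,0,0,0,0.8],[0,0,0.006,0,0,0,0.8],[0,0,0.007,0,0,0,0.8],[0,0,0.008,0,0,0,0.8],[0,0,0.008,0,0,0,0.8],[0,0,0.008,0,0,0,0.8],[0,0,0.006,0,0,0,0.8],[0,0,0.004,0,0,0,0.8],[0,0,0.002,0,0,0,0.8]]'
python3 - <<'E'
from meas import *
s,p,d,W=meas("w7")
print(s['tool_pos'],yaw(s),s['opening'],s['force'])
R=Ro.from_rotvec(s['orientation']).as_matrix(); L=(W-s['tool_pos'])@R*1000
for v,u in [(395,397),(345,345),(350,450),(325,397),(440,345)]: print((L[int(v/1.5625),int(u/1.5625)]).round(1))
E
```

```text
t: 8.93
tool_pos: [0.3459, -0.2907, 0.0527]
orientation: [1.188, 2.908, -0.0]
force: [-0.3, 0.5, -5.2]
opening: 0.0558
t: 9.77
tool_pos: [0.3461, -0.2909, 0.1112]
orientation: [1.187, 2.907, -0.001]
force: [-0.9, 0.2, -4.4]
opening: 0.0558
[ 0.34607842 -0.29090418  0.11119534] 45.56578561175906 0.05583857401845911 [-0.89080689  0.17857169 -4.36352979]
[  4.3  -0.6 -49.3]
[ 21.  -18.6 -45. ]
[ 18.6  17.6 -44.8]
[ 27.9  -0.5 -45.4]
[-16.5 -20.  -44.6]
```

View pics/w7.png

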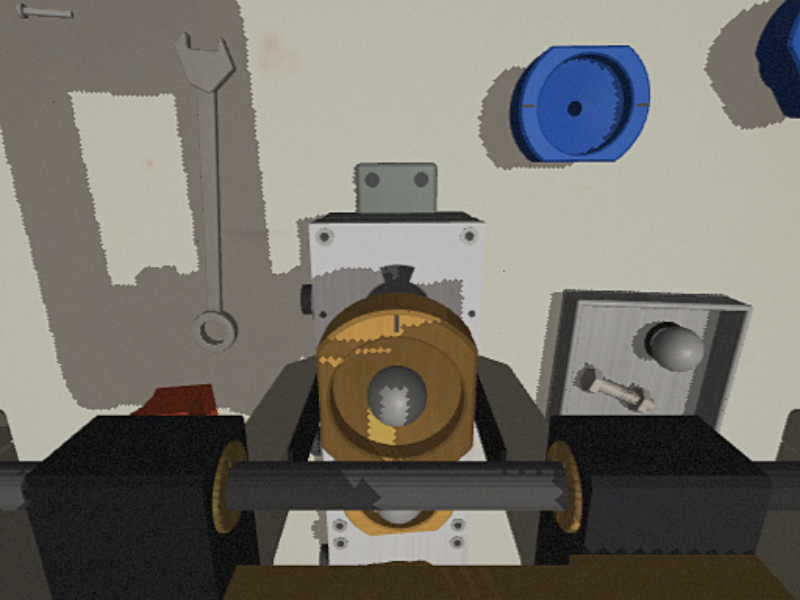

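Lifted clear and level: the rim is within 1 mm across the dish, and the ball is centred. I'll carry it gently by (+0.192, +0.041) to the tray centre.

```bash
python3 -m creep '[[0.002,0.0004,0,0,0,0,0.8],[0.004,0.0008,0,0,0,0,0.8],[0.006,0.0013,0,0,0,0,0.8],[0.008,0.0017,0,0,0,0,0.8],[0.01,0.002,0,0,0,0,0.8],[0.011,0.0023,0,0,0,0,0.8],[0.012,0.0026,0,0,0,0,0.8],[0.012,0.0026,0,0,0,0,0.8],[0.012,0.0026,0,0,0,0,0.8],[0.012,0.0026,0,0,0,0,0.8]]'
python3 -m creep '[[0.012,0.0026,0,0,0,0,0.8],[0.012,0.0026,0,0,0,0,0.8],[0.012,0.0026,0,0,0,0,0.8],[0.012,0.0026,0,0,0,0,0.8],[0.012,0.0026,0,0,0,0,0.8],[0.011,0.0023,0,0,0,0,0.8],[0.01,0.002,0,0,0,0,0.8],[0.008,0.0017,0,0,0,0,0.8],[0.006,0.0013,0,0,0,0,0.8],[0.004,0.001,0,0,0,0,0.8]]'
python3 -m creep '[[0.002,0.0005,0,0,0,0,0.8],[0.001,0,0,0,0,0,0.8],[0,0,0,0,0,0,0.8],[0,0,0,0,0,0,0.8],[0,0,0,0,0,0,0.8],[0,0,0,0,0,0,0.8]]'
python3 - <<'E'
from meas import *
s,p,d,W=meas()
print(s['tool_pos'],yaw(s),s['opening'],s['force'])
R=Ro.from_rotvec(s['orientation']).as_matrix(); L=(W-s['tool_pos'])@R*1000
for v,u in [(395,397),(345,345),(350,450),(325,397),(440,345)]: print((L[int(v/1.5625),int(u/1.5625)]).round(1))
pt,dt=vision.read_camera("top"); ps,ds=vision.read_camera("scene")
a=cv2.resize(pt[110:240,230:360,::-1],(400,400),interpolation=cv2.INTER_CUBIC); b=cv2.resize(ps[100:230,185:315,::-1],(400,400),interpolation=cv2.INTER_CUBIC)
w=cv2.resize(p[170:300,170:340,::-1],(262,200)); 
cv2.imwrite("pics/end.png",np.vstack([np.hstack([a,b]),np.pad(w,((0,0),(0,538),(0,0)))]))
E
```

```text
t: 10.65
tool_pos: [0.4362, -0.2712, 0.1101]
orientation: [-1.187, -2.909, -0.0]
force: [-1.1, -0.5, -4.0]
opening: 0.0562
t: 11.48
tool_pos: [0.5345, -0.2502, 0.1101]
orientation: [-1.188, -2.908, 0.0]
force: [-0.4, -0.3, -4.8]
opening: 0.0558
t: 11.98
tool_pos: [0.5365, -0.25, 0.1103]
orientation: [1.188, 2.908, -0.0]
force: [0.1, -0.3, -4.1]
opening: 0.0557
[ 0.53651098 -0.25003282  0.11031957] 45.545017633466564 0.05574894781446377 [ 0.09980701 -0.25656542 -4.0562021 ]
[  4.4  -0.5 -49.5]
[ 20.9 -18.6 -45. ]
[ 18.4  17.7 -44.5]
[ 28.   -0.5 -46. ]
[-16.4 -19.9 -44.9]
```

View pics/end.png

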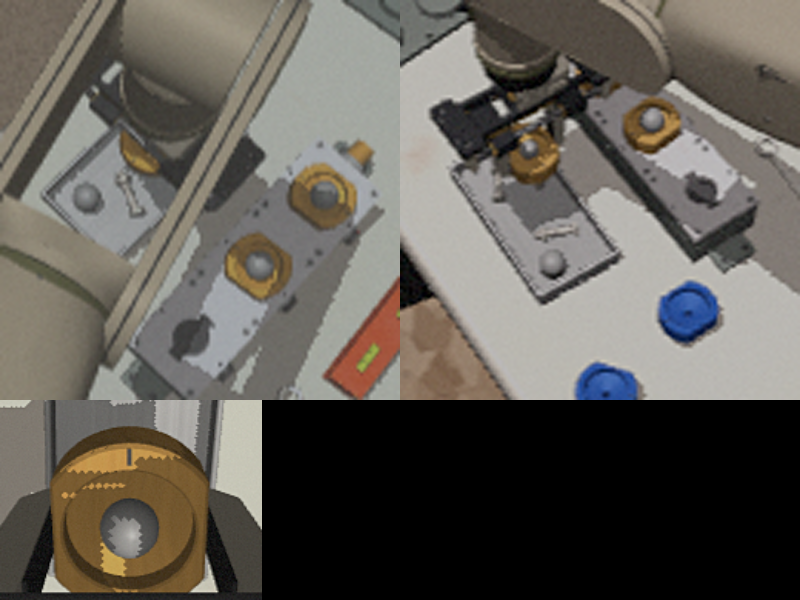

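The seat is over the middle of the tray, level, with its ball centred. The other two seats sit in their sockets with their balls in them. Handing in.

```bash
python3 -c "
from plant import robot
print(abs(robot.read_state()['dq']).max(), robot.close_job())"
```

```text
the job is handed in; nothing more can be done
0.001503729328267438 None
```

I freed the seat with the 22 mm ball (the socket nearest the robot) with an anticlockwise turn of about 86° to about 90°. I then lifted it straight out, carried it level to the tray, and handed the job in after about 12 s of robot time with it still gripped.

**Last checks:**
- **Position:** the seat is within about 2 mm of the tray centre, its underside about 13 cm above the bench.
- **Level and still:** the rim is level to 1–1.5 mm across the dish, and joint speeds were near zero.
- **Grip:** the fingers are on the flats at a 55.7 mm opening, with the grip set to 30 N. About 4 N hangs on the wrist, which fits the seat's weight.
- **Ball:** it lies in the middle in the close-up picture.
- **Rest of the scene:** the other two seats are locked with their balls in the middle. The spirit level shows undisturbed in the last picture. The spanner is only partly in view there, and the mallet and tape measure are out of it; the path stayed clear of all of them.

**What disagreed:** the fingers end about 26 mm short of the stated TCP. My first closing, at the nominal height, therefore shut in free air above the rim. It touched nothing; I spotted it from the opening and the depth image, lowered 23.5 mm further and gripped correctly.

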